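Ball watch into its deep case

ROBOT

A 6-joint arm with a two-finger parallel gripper is mounted at the origin on the work surface. World frame = base frame: x ahead of the robot, y to its left, z up, the work surface at z = 0. Lengths are in m, angles in rad, forces in N, time in s.
With the tool pointing down it reaches from about 0.25 to 0.775 m from the base axis. Payload 4 kg.
Tool frame: the origin (TCP) lies midway between the tips of the shut fingers; the grasp point (between the pads) lies 19 mm behind it; y points along the fingers, x is the direction in which the jaws open and shut, and the axes are right-handed (so a half turn about y gives the same grasp; the last joint's range is limited). The gripper opens to 94 mm and grips with 3 to 60 N. Pads are 16 mm wide; open, the fingers measure 119 mm over their backs; the gripper's body (75 mm by 177 mm) begins 78 mm behind the grasp point.
Start: joints at [1.215, 0.087, 1.371, -0, 1.684, -0.103], TCP at [0.138, 0.533, 0.206] pointing down, gripper open.
Joint ranges: [-3.1, 3.1], [-0.76, 2.03], [0.27, 2.55], [-1.08, 4.22], [0.17, 2.65], [-2.57, 2.57]. Speed limits (rad/s): [2.79, 2.79, 3.14, 3.14, 3.14, 3.14].

INTERFACE

Orientations are given as [roll, pitch, yaw] about the fixed x, y, z axes, in that order (R = Rz(yaw) Ry(pitch) Rx(roll)).
In Python, from bench import robot gives the robot as it stands.
- The arm moves only by the shell command python3 -m creep 'ROWS'. ROWS is JSON, a list of rows, each a list of 7 numbers: the shift along the tool's x, y, z in mm, then the turn, a rotation vector about the tool's x, y, z in degrees, then the closure in counts, from 0 (fully open) to 255 (shut). A call has 1 to 5 rows; each row is the pose to reach, as a shift and turn from the pose commanded when the call began, along the tool's axes at that moment; what a row does not reach only later rows make up. A row lasts 1/8 s, in which the tool goes at most 62.5 mm and 10.7 degrees, less where a joint would pass 70% of its speed; a pose out of reach is approached as far as the arm can. A call with a gripper value outside its range is refused whole. The fingers move at their own pace and stop on an object; the grip force is fixed at half the most. Time passes only in rows, so rows that repeat a pose let the fingers close. It gives the time, the measured TCP pose, the force and the opening at its end, in the units of the state.
- robot.get_obs(): the state, without advancing time (a new reading comes with each control period).
- robot.snapshot(name): name is "side" or "top"; returns a dict with "color" (384x512x3 uint8, blue, green, red), "fx", "fy", "cx", "cy" (pixels), "world_from_camera" (4x4, takes a point from camera to world coordinates). Camera axes: x right, y down, z forward; pixel columns grow to the right and rows downward; lengths in m; the calibration is good to about 2 mm. A picture is of the moment at which its call begins. There is no depth.
- robot.close_job(): hands the job in, once; it reports no verdict.
Trained networks look in the newest picture that a camera, given by its name, has taken for a name from the list of things; names that differ only in an ending like _2 or _b are one class to them, and where a whole thing is asked for, a point or a joint stands for the part that bears it (a point fixed in the world has none). Each returns a list of dicts, best first, with "p" (0 to 1); they miss things now and then, are a little off and sometimes report something else, mostly with a low value. They report only what shows in the picture. A call takes as long as a camera call. They do not tell look-alikes from the thing itself.
- robot.spot_in(name, camera): "point" ([x, y, z] in m, in world coordinates, good to about 4 mm: the middle of the surface that is visible of it).
- robot.landmark_of(name, camera): "point" ([x, y, z] in m, in world coordinates, good to about 4 mm: a listed point, or the origin of a listed thing).
The state is a dict: "time": time; "joint_positions": joint angles; "qvel": joint speeds; "joint_torque": joint torques, N m; "tool_pos": TCP position; "ee_rot": TCP orientation; "wrist_force": force on the tool from outside, world axes, zero at the start; "wrist_torque": the same for the moment, N m; "width": finger opening in m.
Only numpy, scipy, OpenCV 4.12 (cv2) and the standard library are available. Lean on these libraries where they do the work, as an engineer would, in place of code of your own. Each camera call takes 0.05 s, during which the arm holds its last target.

TASK

The glass ball watch is repaired and goes back in its deep round leather case, but the hand magnifier has been left lying across the case's mouth. Take the magnifier off and lay it gently flat inside the shallow wooden tool tray; then lift the ball watch from its ring stand and lower it gently, dial still up, into the cork ring at the bottom of the case; it is glass, so do not drop it, knock it or put it down elsewhere. Leave the screwdriver stand, the loupe and the little jar where they are.

Things in the scene. Friction and masses are not known exactly. Their poses are not given: they have to be found in the camera images.
- case: deep round open case of black leather, upright and fixed to the bench: outside diameter 146 mm, inside diameter 136 mm, height 82 mm, floor 5 mm thick. On the middle of the floor a fixed cork ring, outside diameter 52 mm, hole diameter 36 mm, 20 mm high. Origin: centre of its underside; z up
- case_seat (a point): centre of the cork ring's top face inside the case, 25 mm above the case's underside and 57 mm below its rim. The ball rests with its centre 21 mm above this point
- case_mouth (a point): centre of the case's mouth, level with the rim, 82 mm above the bench
- magnifier: hand magnifier lying flat across the case's mouth, 186 mm long, 12 mm thick, about 130 g: round lens in a steel frame 76 mm across, straight dark wooden handle 16 mm wide. Origin: middle of its length, on the underside; x along the handle away from the lens (lens centre x = -55 mm, handle x = -17 to +93 mm), z up; balances near x = -10 mm
- magnifier_grip (a point): point on the handle's axis close to the lens frame (x = +4 mm), at half thickness: a good place to grip across the 16 mm width
- magnifier_lens (a point): centre of the lens, at half thickness, 59 mm from magnifier_grip
- tray: shallow open wooden tool tray fixed to the bench, outside 250 mm (its x) by 124 mm (its y), 20 mm high, walls and floor 5 mm thick, empty. Origin: centre of its underside; z up
- ball: ball watch: a smooth clear glass ball 56 mm in diameter, 160 to 240 g, with a round white dial seen from above through the glass. Origin: the ball's centre; its z points out of the dial, up at the start. It stands in the ring stand, centre 46 mm above the bench
- stand: round dark wooden ring stand for the ball, fixed to the bench, outside diameter 52 mm (50 mm at its top), 25 mm high. Origin: centre of its underside
- driver_stand: bystander: round screwdriver stand, 90 mm across (the drivers spread to 95 mm), 110 mm high with its drivers, loose. Origin: centre of its underside
- loupe: bystander: black tapered eye loupe standing upright, 38 mm across, 36 mm high, loose. Origin: centre of its underside
- parts_jar: bystander: small closed glass jar, 44 mm across, 40 mm high, loose. Origin: centre of its underside
There are look-alikes about, which are no part of the job. Of the things like the magnifier, leave any that is yellow; of the rest the larger one is meant. Leave any red look-alike of the ball alone.

How it is judged:
By the outcome, as a careful person would: the job done as asked, in the order asked, and still so for the second after the job is handed in, with the robot touching nothing.
It also fails if it takes over 58 s, if anything falls off the work surface, if the arm or the gripper's body presses on something with over 40 N, if the wrist force passes 120 N, or if a joint passes its speed limit or range.

## Working session

There is one attempt and no reset: what is moved stays moved. The work goes in short steps, Python scripts to look and compute and a shell command to move; the robot and the scene stay as the last step left them, time stands still between calls to the robot, and variables do not carry over. Pictures are saved under pics/ and viewed, and the job is handed in when it is done.

```bash
ls; mkdir -p pics; cat > h.py <<'E'
import numpy as np,cv2
from bench import robot
from scipy.spatial.transform import Rotation as R
def snap(cam,name):
    s=robot.snapshot(cam); cv2.imwrite(f'pics/{name}.png',s['color']); np.save(f'pics/{name}.npy',s,allow_pickle=True); return s
def proj(s,p):
    T=np.linalg.inv(s['world_from_camera']);q=T[:3,:3]@np.array(p)+T[:3,3]
    return np.array([s['fx']*q[0]/q[2]+s['cx'],s['fy']*q[1]/q[2]+s['cy']])
def ray(s,u,v):
    T=s['world_from_camera'];d=T[:3,:3]@np.array([(u-s['cx'])/s['fx'],(v-s['cy'])/s['fy'],1]);return T[:3,3],d/np.linalg.norm(d)
def atz(s,u,v,z):
    o,d=ray(s,u,v);return o+d*(z-o[2])/d[2]
def tri(s1,a,s2,b):
    o1,d1=ray(s1,*a);o2,d2=ray(s2,*b)
    A=np.array([d1,-d2]).T;x=np.linalg.lstsq(A,o2-o1,rcond=None)[0]
    p,q=o1+d1*x[0],o2+d2*x[1];return (p+q)/2,np.linalg.norm(p-q)
def load(name): return np.load(f'pics/{name}.npy',allow_pickle=True).item()
E
python3 - <<'E'
from h import *
np.set_printoptions(precision=4,suppress=True)
for c in ['top','side']:
    s=snap(c,c+'0'); print(c,s['world_from_camera'],s['fx'])
    for n in ['case_mouth','case_seat','magnifier','magnifier_grip','magnifier_lens','tray','ball','stand','driver_stand','loupe','parts_jar']:
        for d in robot.landmark_of(n,c)[:3]: print(n,np.round(d['point'],4),round(d['p'],2),proj(s,d['point']).round())
o=robot.get_obs();print(o['time'],o['tool_pos'],o['ee_rot'],o['width'])
E
```

```text
pics
top [[-0.0058 -0.9829  0.1841  0.327 ]
 [-0.9999  0.0033 -0.0141  0.0607]
 [ 0.0132 -0.1842 -0.9828  1.309 ]
 [ 0.      0.      0.      1.    ]] 427.3794832148321
case_mouth [0.5502 0.0409 0.081 ] 0.7 [256. 197.]
case_seat [0.5444 0.0431 0.0268] 0.82 [255. 202.]
magnifier [ 0.3417 -0.0902  0.0024] 0.88 [300. 269.]
magnifier [0.3404 0.1375 0.0005] 0.75 [224. 270.]
magnifier [0.5089 0.0921 0.0838] 0.51 [239. 211.]
magnifier_grip [0.343  0.1336 0.0036] 0.81 [225. 269.]
magnifier_grip [ 0.3385 -0.0947  0.0061] 0.78 [301. 270.]
magnifier_grip [0.5469 0.0504 0.0814] 0.76 [253. 198.]
magnifier_lens [0.507  0.0941 0.0854] 0.91 [238. 211.]
magnifier_lens [ 0.3259 -0.0396  0.0051] 0.82 [283. 275.]
magnifier_lens [0.3128 0.1699 0.0022] 0.73 [213. 280.]
tray [ 0.5326 -0.3154  0.0014] 0.91 [370. 207.]
ball [0.5171 0.4058 0.0305] 0.74 [135. 211.]
ball [0.4829 0.2949 0.0482] 0.6 [170. 221.]
stand [0.4813 0.2964 0.002 ] 0.57 [173. 224.]
driver_stand [ 0.7718 -0.0227 -0.0028] 0.88 [275. 134.]
loupe [ 0.7348  0.2232 -0.0017] 0.53 [198. 145.]
loupe [0.5481 0.0456 0.0258] 0.36 [254. 201.]
parts_jar
[... 665 characters left out ...]
 187.]
magnifier_grip [0.3431 0.135  0.01  ] 0.91 [348. 250.]
magnifier_grip [ 0.3421 -0.1012  0.0033] 0.7 [354. 179.]
magnifier_lens [0.5149 0.0935 0.0893] 0.89 [278. 204.]
magnifier_lens [0.3144 0.1693 0.0031] 0.85 [360. 266.]
magnifier_lens [ 0.3289 -0.0346  0.0037] 0.78 [358. 198.]
tray [ 0.5293 -0.3167  0.0025] 0.67 [293. 119.]
tray [0.5119 0.0916 0.0898] 0.46 [279. 203.]
ball [0.4867 0.2955 0.0486] 0.9 [276. 292.]
stand [0.4847 0.2958 0.0014] 0.57 [276. 304.]
driver_stand [ 0.7684 -0.0181  0.0037] 0.97 [187. 181.]
loupe [ 0.7337  0.228  -0.0039] 0.54 [172. 262.]
parts_jar [ 0.7395 -0.1757 -0.0002] 0.51 [212. 143.]
1.2 [0.1376 0.5325 0.2055] [-1.5708 -0.      1.318 ] 0.09389108400235853
```

```bash
python3 - <<'E'
import cv2
a=cv2.imread('pics/top0.png');b=cv2.imread('pics/side0.png')
cv2.imwrite('pics/top0b.png',cv2.resize(a[100:320,90:420],None,fx=2.4,fy=2.4,interpolation=3))
cv2.imwrite('pics/side0b.png',cv2.resize(b[80:380,110:430],None,fx=2,fy=2,interpolation=3))
E
```

```text
(no output)
```

View pics/top0b.png

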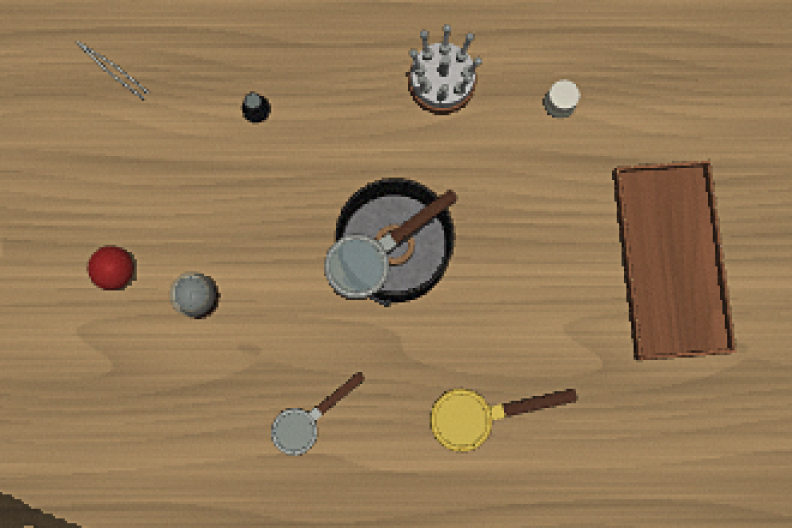

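View pics/side0b.png

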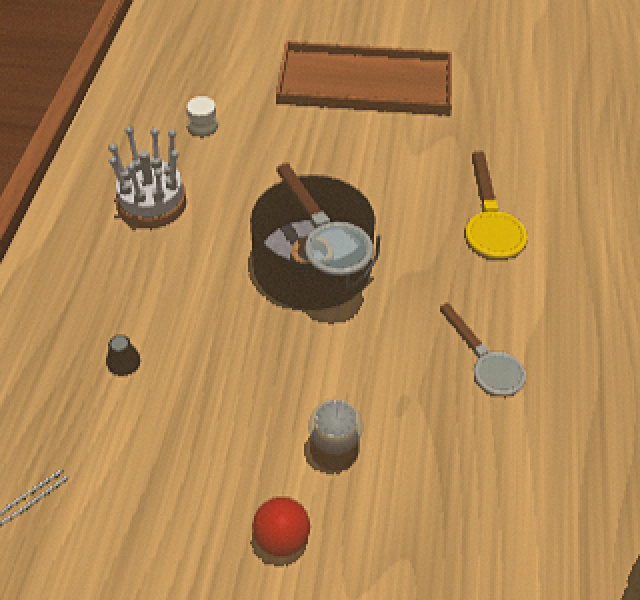

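```bash
python3 - <<'E'
import cv2,numpy as np
a=cv2.imread('pics/top0.png');b=cv2.imread('pics/side0.png')
f=lambda im,y,x:cv2.resize(im[y:y+70,x:x+80],None,fx=5,fy=5,interpolation=3)
z=np.vstack([np.hstack([f(a,165,215),f(b,150,230)])])
z2=np.hstack([f(a,185,120),f(b,262,235)])
cv2.imwrite('pics/c1.png',z[:, :800]);cv2.imwrite('pics/c2.png',z2)
E
```

```text
(no output)
```

View pics/c1.png

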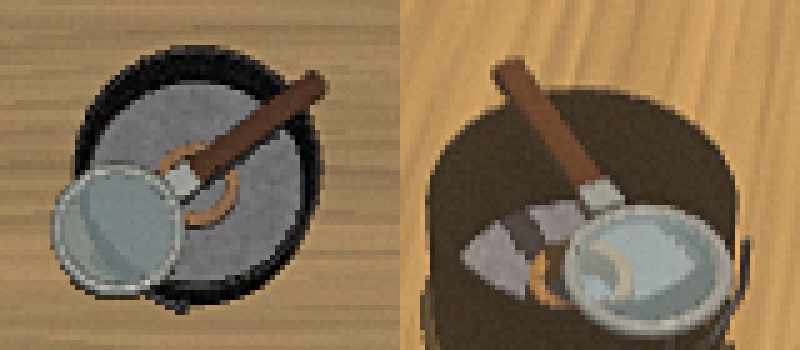

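View pics/c2.png

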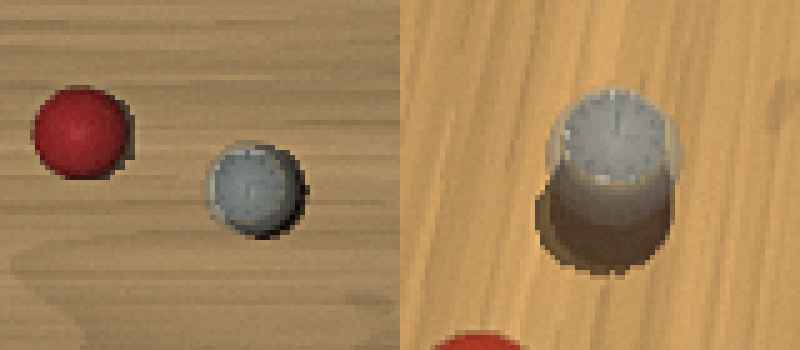

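```bash
python3 - <<'E'
from h import *
np.set_printoptions(precision=4,suppress=True)
a,b=load('top0'),load('side0')
for n,p,q in [('lens',(238.6,211),(280,203.6)),('tip',(278.6,181),(251,163.6)),('start',(254,198.6),(269,186.4)),('ball',(170.8,222.8),(277.6,293.2))]:
    print(n,*tri(a,p,b,q), atz(a,*p,.09),atz(b,*q,.09))
for z in(.08,.09):print(atz(a,238.6,211,z),atz(a,278.6,181,z))
o=robot.get_obs()
print(robot.get_obs()['time'])
E
```

```text
lens [0.5085 0.0919 0.0882] 0.002006707290234218 [0.5073 0.0919 0.09  ] [0.5094 0.0933 0.09  ]
tip [ 0.5973 -0.025   0.0872] 0.002613865017713505 [ 0.5953 -0.0247  0.09  ] [ 0.5981 -0.0225  0.09  ]
start [0.5425 0.0474 0.0926] 0.0007896607426123857 [0.5434 0.0474 0.09  ] [0.5425 0.0451 0.09  ]
ball [0.4812 0.2943 0.0425] 0.0031895300019982686 [0.4739 0.2857 0.09  ] [0.4797 0.3225 0.09  ]
[0.5087 0.0922 0.08  ] [ 0.5976 -0.0254  0.08  ]
[0.5073 0.0919 0.09  ] [ 0.5953 -0.0247  0.09  ]
1.2
```

Candidates for the magnifier, in the top picture: the clear one across the case (239,211), a smaller clear one (213,279) and a yellow one (282,275). The large clear one across the case is the one meant. It isn't yellow, it's the larger of the other two, and the crop confirms it. For the ball, the clear one with a dial on the stand (171,223) is meant, and the red one (136,212) is the look-alike.

```bash
cat >> h.py <<'E'
np.set_printoptions(precision=4,suppress=True)
def go(p,yaw=None):
    o=robot.get_obs();Rt=R.from_euler('xyz',o['ee_rot']).as_matrix()
    d=Rt.T@(np.array(p)-o['tool_pos'])*1000
    r=np.zeros(3)
    if yaw is not None:
        Rg=R.from_euler('xyz',[-np.pi/2,0,np.radians(yaw)]).as_matrix()
        r=np.degrees(R.from_matrix(Rt.T@Rg).as_rotvec())
    print('shift',d.round(1),'turn',r.round(1),'| t',round(o['time'],2),o['tool_pos'],np.degrees(o['ee_rot']).round(1),'w',round(o['width'],4),'F',np.round(o['wrist_force'],1))
E
python3 - <<'E'
from h import *
go([.544,.045,.19],37.2)
a,b=load('top0'),load('side0')
# tray corners from top view crop (scale 2.4, offset 90,100), outer top rim z=.02
for u,v in [(614,169),(709,161),(734,352),(637,359)]: print(atz(a,u/2.4+90,v/2.4+100,.02))
E
```

```text
shift [-370.4   15.5 -515.4] turn [ 0.  38.3  0. ] | t 1.2 [0.1376 0.5325 0.2055] [-90.   -0.   75.5] w 0.0939 F [-0.1  0.3  0.4]
[ 0.6439 -0.2395  0.02  ]
[ 0.6542 -0.3638  0.02  ]
[ 0.4072 -0.38    0.02  ]
[ 0.3991 -0.2574  0.02  ]
```

```bash
python3 -m creep '[[-40,2,-56,0,8,0,120],[-80,4,-112,0,16,0,120],[-120,6,-168,0,24,0,120],[-160,7,-224,0,32,0,120],[-200,8,-278,0,38.3,0,120]]'; python3 - <<'E'
from h import *
go([.544,.045,.19],37.2)
E
```

```text
time: 1.82
tool_pos: [0.3387, 0.2911, 0.1982]
ee_rot: [-1.571, -0.001, 0.646]
wrist_force: [0.9, 0.2, 0.3]
width: 0.0504
shift [  15.8    8.2 -320.1] turn [ 0.  -0.2  0.1] | t 1.82 [0.3387 0.2911 0.1982] [-90.   -0.1  37. ] w 0.0504 F [0.9 0.2 0.3]
```

```bash
python3 -m creep '[[4,1,-60,0,0,0,120],[8,2,-120,0,0,0,120],[12,4,-180,0,0,0,120],[15,6,-240,0,0,0,120],[16,8,-300,0,0,0,120]]' >/dev/null; python3 -m creep '[[0,0,-15,0,0,0,120],[0,0,-20,0,0,0,120],[0,0,-20,0,0,0,120]]'; python3 - <<'E'
from h import *
go([.544,.045,.19],37.2)
s=snap('top','t1');p=snap('side','s1')
for k,s,c in(('t',s,'top'),('s',p,'side')):
    for n in ['magnifier_grip','magnifier_lens']:
        for d in robot.landmark_of(n,c)[:3]: print(n,np.round(d['point'],4),round(d['p'],2))
    u,v=proj(s,[.544,.045,.09]).astype(int)
    cv2.imwrite(f'pics/{k}1b.png',cv2.resize(s['color'][v-60:v+60,u-70:u+70],None,fx=4,fy=4,interpolation=3))
E
```

```text
time: 2.82
tool_pos: [0.5435, 0.0485, 0.1901]
ee_rot: [-1.57, -0.0, 0.651]
wrist_force: [0.3, 0.7, -0.8]
width: 0.0498
shift [-1.7  0.1 -3.1] turn [-0.   0.1  0. ] | t 2.83 [0.5435 0.0485 0.1901] [-90.   -0.   37.3] w 0.0498 F [ 0.3  0.7 -0.8]
magnifier_grip [0.3421 0.1336 0.0037] 0.63
magnifier_grip [ 0.3398 -0.095   0.0056] 0.59
magnifier_lens [0.509 0.093 0.087] 0.97
magnifier_lens [0.3134 0.1721 0.0043] 0.65
magnifier_lens [ 0.3272 -0.0417  0.0065] 0.65
magnifier_grip [0.3426 0.1378 0.0107] 0.76
magnifier_grip [0.484  0.2937 0.0459] 0.69
magnifier_grip [0.5419 0.0416 0.0875] 0.66
magnifier_lens [ 0.3279 -0.0349  0.0042] 0.98
magnifier_lens [0.512  0.0926 0.0905] 0.7
magnifier_lens [0.3123 0.1689 0.0046] 0.66
```

View pics/s1b.png

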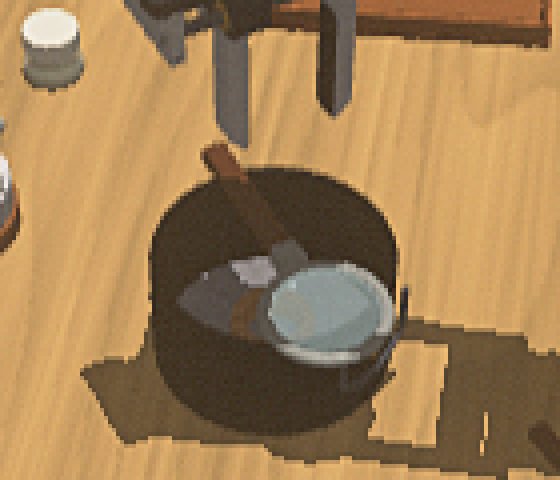

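View pics/t1b.png

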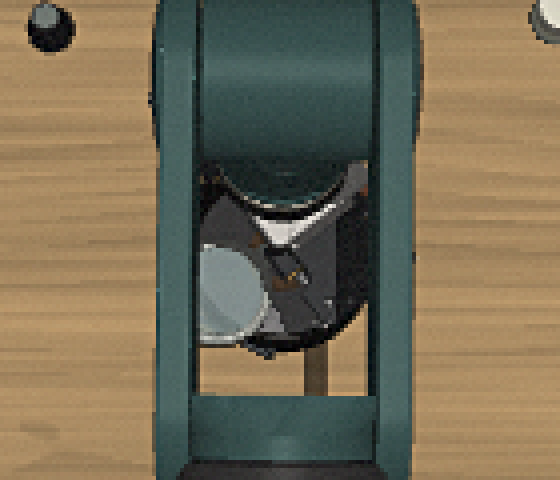

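```bash
python3 -m creep '[[-2,30,-3,0,0,0,120],[-2,60,-3,0,0,0,120],[-2,85,-3,0,0,0,120],[-2,105,-3,0,0,0,120],[-2,119,-3,0,0,0,120]]' ; python3 -m creep '[[0,1,0,0,0,0,140],[0,1,0,0,0,0,170],[0,1,0,0,0,0,200],[0,1,0,0,0,0,230],[0,1,0,0,0,0,255]]'
```

```text
time: 3.75
tool_pos: [0.5437, 0.0443, 0.07]
ee_rot: [-1.57, 0.001, 0.65]
wrist_force: [-0.1, -0.3, -0.2]
width: 0.0493
time: 4.38
tool_pos: [0.5449, 0.044, 0.0708]
ee_rot: [-1.572, -0.002, 0.649]
wrist_force: [0.1, -0.3, 2.3]
width: 0.0161
```

Gripped at 16.1 mm wide. I'll lift it slowly.

```bash
python3 -m creep '[[0,0,0,0,0,0,255],[0,-5,0,0,0,0,255],[0,-15,0,0,0,0,255],[0,-30,0,0,0,0,255],[0,-50,0,0,0,0,255]]' ; python3 -m creep '[[0,-20,0,0,0,0,255],[0,-35,0,0,0,0,255],[0,-45,0,0,0,0,255]]'; python3 - <<'E'
from h import *
p=snap('side','s2'); s=p
u,v=proj(s,[.544,.045,.15]).astype(int)
cv2.imwrite(f'pics/s2b.png',cv2.resize(s['color'][v-60:v+60,u-70:u+70],None,fx=4,fy=4,interpolation=3))
a,b=load('top0'),load('side0')
th=np.radians(3.95)
c=np.array([.527,-.312]);g=c+14e-3*0*np.array([1,0])
# origin of magnifier at tray centre -> grip 4mm along handle dir
for z in(.17,):go([*(c+.004*np.array([np.cos(th),np.sin(th)])),z],93.95)
E
```

```text
time: 5.0
tool_pos: [0.5439, 0.0439, 0.1207]
ee_rot: [-1.57, 0.001, 0.649]
wrist_force: [0.4, -0.0, -1.1]
width: 0.0158
time: 5.38
tool_pos: [0.5445, 0.0439, 0.1664]
ee_rot: [-1.572, -0.001, 0.65]
wrist_force: [-0.0, 0.1, -1.0]
width: 0.0157
shift [-226.2   -2.6 -274.7] turn [  0.2 -56.7   0.1] | t 5.42 [0.545  0.0439 0.1675] [-90.1  -0.2  37.2] w 0.016 F [ 0.1  1.2 -0.6]
```

View pics/s2b.png

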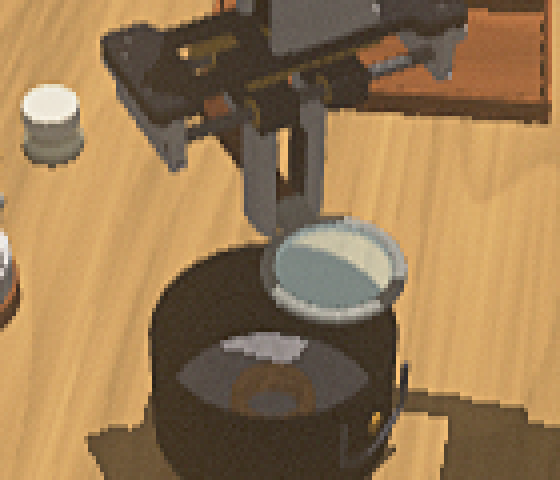

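```bash
python3 -m creep '[[-20,0,-25,0,-4,0,255],[-53,-1,-65,0,-11,0,255],[-88,-2,-107,0,-20,0,255],[-124,-2,-150,0,-29,0,255],[-160,-2,-193,0,-38,0,255]]' ; python3 - <<'E'
from h import *
go([.531,-.312,.17],93.95)
E
```

```text
time: 6.05
tool_pos: [0.533, -0.2081, 0.1663]
ee_rot: [-1.57, -0.001, 1.318]
wrist_force: [-0.0, 0.1, -1.5]
width: 0.0155
shift [-101.1   -3.7  -24.1] turn [ -0.  -18.4   0. ] | t 6.05 [ 0.533  -0.2081  0.1663] [-89.9  -0.   75.5] w 0.0155 F [-0.   0.1 -1.5]
```

```bash
python3 -m creep '[[-35,0,-8,0,-7,0,255],[-70,0,-17,0,-13,0,255],[-90,0,-22,0,-17,0,255],[-101,0,-24,0,-18.4,0,255],[-101,0,-24,0,-18.4,0,255]]' ; python3 - <<'E'
from h import *
go([.531,-.312,.1],93.95)
for k in('top','side'):
    s=snap(k,k[0]+'3')
    for d in robot.landmark_of('tray',k)[:2]+robot.landmark_of('magnifier_lens',k)[:1]: print(np.round(d['point'],4),round(d['p'],2))
    u,v=proj(s,[.53,-.312,.12]).astype(int)
    cv2.imwrite(f'pics/{k[0]}3b.png',cv2.resize(s['color'][max(0,v-60):v+60,u-75:u+75],None,fx=4,fy=4,interpolation=3))
E
```

```text
time: 6.68
tool_pos: [0.5304, -0.3109, 0.1659]
ee_rot: [-1.569, -0.001, 1.632]
wrist_force: [0.3, 0.3, -1.0]
width: 0.0158
shift [-1.2 65.9 -0.6] turn [-0.1 -0.4  0.1] | t 6.67 [ 0.5304 -0.3109  0.1659] [-89.9  -0.1  93.5] w 0.0158 F [ 0.3  0.3 -1. ]
[ 0.5275 -0.3162  0.0002] 0.84
[ 0.3273 -0.0404  0.0055] 0.97
[ 0.5289 -0.315   0.0009] 0.89
[ 0.4778 -0.3112  0.1847] 0.72
[0.3142 0.172  0.0053] 0.97
```

View pics/s3b.png

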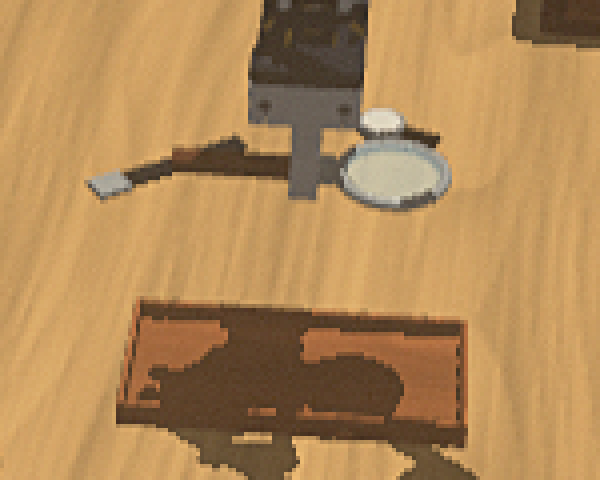

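View pics/t3b.png

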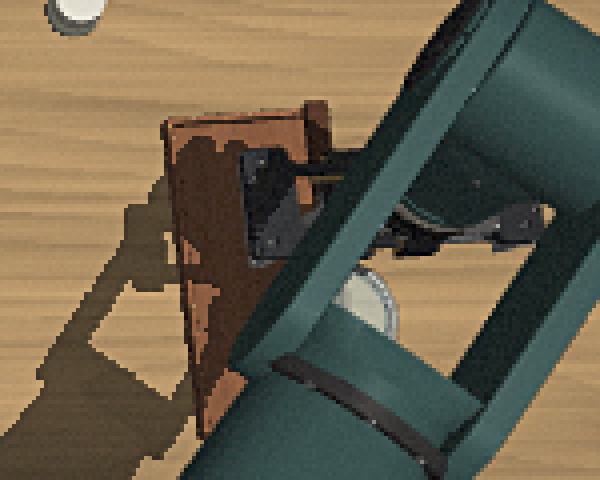

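```bash
python3 -c "
import cv2;a=cv2.imread('pics/s3.png');cv2.imwrite('pics/s3f.png',cv2.resize(a[:260,130:430],None,fx=2.6,fy=2.3,interpolation=3))"
```

```text
(no output)
```

View pics/s3f.png

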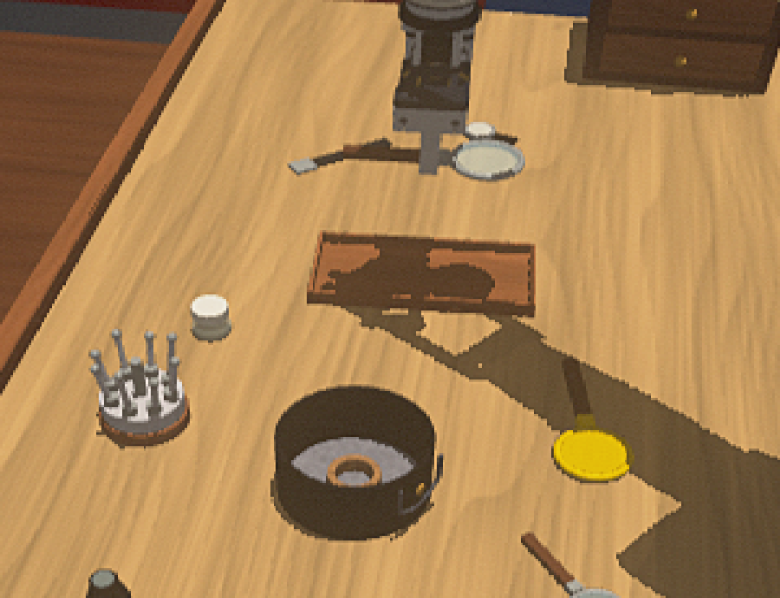

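The fingertips reach about 11 mm below the magnifier's underside, so at this grip it can't reach the tray floor. There's plenty of time, so I'll set it back on the case mouth exactly where it was and grip it again with just the fingertips.

```bash
python3 - <<'E'
from h import *
go([.5444,.0440,.166],37.2)
E
python3 -m creep '[[40,0,-4,0,8,0,255],[85,0,-8,0,17,0,255],[130,0,-12,0,27,0,255],[175,0,-16,0,37,0,255],[220,0,-20,0,46,0,255]]'; python3 - <<'E'
from h import *
go([.5444,.0440,.166],37.2)
E
```

```text
shift [352.1   1.  -35.9] turn [-0.  56.5  0. ] | t 6.97 [ 0.5311 -0.3097  0.167 ] [-90.   -0.   93.7] w 0.0159 F [-0.9 -0.  -1. ]
time: 7.6
tool_pos: [0.5369, -0.0877, 0.1672]
ee_rot: [-1.571, -0.001, 0.826]
wrist_force: [0.4, -0.5, -0.5]
width: 0.016
shift [101.9   1.3  83.7] turn [ 0.  10.1  0. ] | t 7.6 [ 0.5369 -0.0877  0.1672] [-90.   -0.   47.3] w 0.016 F [ 0.4 -0.5 -0.5]
```

```bash
python3 -m creep '[[35,0,28,0,4,0,255],[70,1,56,0,8,0,255],[95,1,78,0,10.1,0,255],[102,1,84,0,10.1,0,255],[102,1,84,0,10.1,0,255]]'; python3 - <<'E'
from h import *
go([.5444,.0440,.0708],37.2)
E
```

```text
time: 8.22
tool_pos: [0.5437, 0.0426, 0.166]
ee_rot: [-1.571, 0.0, 0.656]
wrist_force: [-0.1, -0.9, -1.7]
width: 0.0162
shift [ 1.5 95.2  0.7] turn [ 0.   0.4 -0. ] | t 8.22 [0.5437 0.0426 0.166 ] [-90.    0.   37.6] w 0.0162 F [-0.1 -0.9 -1.7]
```

```bash
python3 -m creep '[[1,30,1,0,0,0,255],[1,60,1,0,0,0,255],[1,78,1,0,0,0,255],[1,86,1,0,0,0,255],[1,90,1,0,0,0,255]]';  python3 -m creep '[[0,1.5,0,0,0,0,255],[0,3,0,0,0,0,255],[0,4,0,0,0,0,255],[0,4.5,0,0,0,0,255],[0,4.5,0,0,0,0,255]]'
```

```text
time: 8.85
tool_pos: [0.5444, 0.0434, 0.0762]
ee_rot: [-1.571, -0.001, 0.654]
wrist_force: [-0.1, -0.3, -1.4]
width: 0.0158
time: 9.48
tool_pos: [0.5439, 0.0439, 0.0715]
ee_rot: [-1.571, -0.0, 0.655]
wrist_force: [-0.7, -0.1, -1.8]
width: 0.0155
```

```bash
python3 -m creep '[[0,0.5,0,0,0,0,255],[0,1,0,0,0,0,255],[0,1,0,0,0,0,255]]'
```

```text
time: 9.85
tool_pos: [0.544, 0.0438, 0.0709]
ee_rot: [-1.571, -0.0, 0.655]
wrist_force: [-0.8, -0.7, 0.8]
width: 0.0159
```

```bash
python3 -m creep '[[0,0.5,0,0,0,0,255],[0,0.5,0,0,0,0,255]]'
```

```text
time: 10.1
tool_pos: [0.544, 0.0439, 0.0708]
ee_rot: [-1.571, -0.0, 0.655]
wrist_force: [-3.0, 0.7, 5.8]
width: 0.0159
```

```bash
python3 -m creep '[[0,0,0,0,0,0,235],[0,0,0,0,0,0,215],[0,0,0,0,0,0,195],[0,0,0,0,0,0,180],[0,0,0,0,0,0,170]]';python3 -m creep '[[0,-4,0,0,0,0,170],[0,-9,0,0,0,0,170],[0,-13,0,0,0,0,170],[0,-13.5,0,0,0,0,170],[0,-13.5,0,0,0,0,170]]'
```

```text
time: 10.72
tool_pos: [0.5438, 0.0438, 0.0695]
ee_rot: [-1.57, 0.0, 0.655]
wrist_force: [0.1, -0.6, -0.9]
width: 0.0309
time: 11.35
tool_pos: [0.5439, 0.0439, 0.0835]
ee_rot: [-1.571, -0.0, 0.655]
wrist_force: [-0.3, -0.2, 0.4]
width: 0.0312
```

```bash
python3 -m creep '[[0,-0.5,0,0,0,0,185],[0,-0.5,0,0,0,0,200],[0,-0.5,0,0,0,0,215],[0,-0.5,0,0,0,0,235],[0,-0.5,0,0,0,0,255]]';python3 -m creep '[[0,-0.5,0,0,0,0,255],[0,-4,0,0,0,0,255],[0,-10,0,0,0,0,255],[0,-25,0,0,0,0,255],[0,-45,0,0,0,0,255]]'; python3 - <<'E'
from h import *
p=snap('side','s4'); s=p
u,v=proj(s,[.544,.045,.12]).astype(int)
cv2.imwrite(f'pics/s4b.png',cv2.resize(s['color'][v-60:v+60,u-70:u+70],None,fx=4,fy=4,interpolation=3))
E
```

```text
time: 11.98
tool_pos: [0.5439, 0.0439, 0.0838]
ee_rot: [-1.571, 0.0, 0.655]
wrist_force: [0.8, -0.4, -0.7]
width: 0.0156
time: 12.6
tool_pos: [0.5438, 0.0438, 0.13]
ee_rot: [-1.571, 0.0, 0.655]
wrist_force: [0.4, 0.1, -1.4]
width: 0.0154
```

View pics/s4b.png

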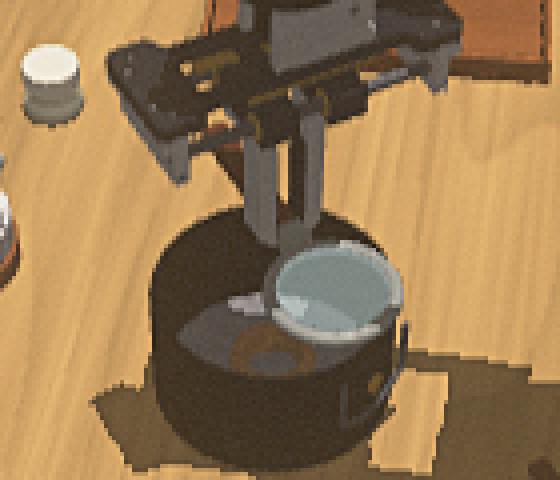

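```bash
python3 - <<'E'
from h import *
go([.531,-.314,.15],93.95)
E
python3 -m creep '[[-20,-8,-25,0,-4,0,255],[-53,-14,-65,0,-11,0,255],[-88,-20,-107,0,-20,0,255],[-124,-20,-150,0,-29,0,255],[-160,-20,-193,0,-38,0,255]]' ; python3 - <<'E'
from h import *
go([.531,-.314,.15],93.95)
E
```

```text
shift [-229.6  -16.3 -274.8] turn [  0.3 -56.4   0.2] | t 12.65 [0.5459 0.0438 0.1338] [-90.2  -0.3  37.5] w 0.0157 F [ 0.3 -0.6  0.6]
time: 13.28
tool_pos: [0.5347, -0.2085, 0.15]
ee_rot: [-1.573, 0.0, 1.323]
wrist_force: [1.0, 0.8, -1.6]
width: 0.0159
shift [-103.2    0.1  -22.2] turn [  0.1 -18.1  -0. ] | t 13.28 [ 0.5347 -0.2085  0.15  ] [-90.1   0.   75.8] w 0.0159 F [ 1.   0.8 -1.6]
```

```bash
python3 -m creep '[[-35,0,-8,0,-7,0,255],[-70,0,-16,0,-13,0,255],[-92,0,-20,0,-17,0,255],[-103,0,-22,0,-18.1,0,255],[-103,0,-22,0,-18.1,0,255]]'>/dev/null;  python3 -m creep '[[0,25,0,0,0,0,255],[0,50,0,0,0,0,255],[0,75,0,0,0,0,255],[0,90,0,0,0,0,255],[0,100,0,0,0,0,255]]'; python3 - <<'E'
from h import *
go([.531,-.314,.0072],93.95)
for k in('side',):
    s=snap(k,k[0]+'5')
    u,v=proj(s,[.53,-.312,.05]).astype(int)
    cv2.imwrite(f'pics/{k[0]}5b.png',cv2.resize(s['color'][max(0,v-60):v+60,u-75:u+75],None,fx=4,fy=4,interpolation=3))
E
```

```text
time: 14.52
tool_pos: [0.5302, -0.3111, 0.0484]
ee_rot: [-1.571, -0.0, 1.635]
wrist_force: [-0.2, -0.5, -0.8]
width: 0.0157
shift [-2.9 41.2 -0.6] turn [-0.  -0.3  0. ] | t 14.53 [ 0.5302 -0.3111  0.0484] [-90.   -0.   93.7] w 0.0157 F [-0.2 -0.5 -0.8]
```

View pics/s5b.png

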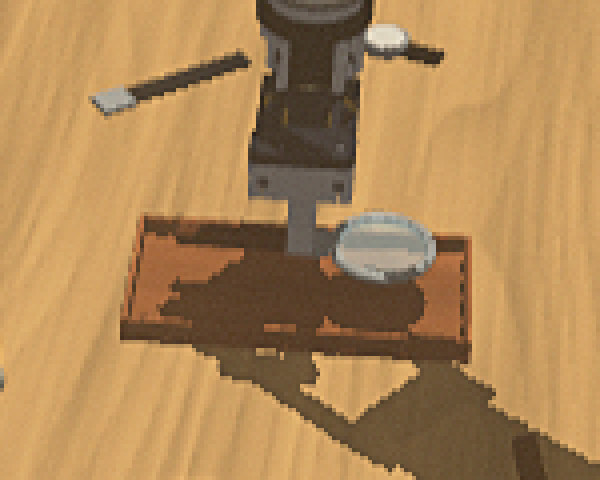

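```bash
python3 -m creep '[[-1,12,0,0,0,0,255],[-2,22,0,0,0,0,255],[-3,30,0,0,0,0,255],[-3,35,0,0,0,0,255],[-3,38,0,0,0,0,255]]';  python3 -m creep '[[0,1,0,0,0,0,255],[0,2,0,0,0,0,255],[0,2.5,0,0,0,0,255],[0,2.5,0,0,0,0,255]]'
```

```text
time: 15.2
tool_pos: [0.5302, -0.3149, 0.0106]
ee_rot: [-1.571, -0.0, 1.634]
wrist_force: [-0.1, 0.2, -1.3]
width: 0.0159
time: 15.7
tool_pos: [0.5304, -0.3149, 0.0085]
ee_rot: [-1.571, 0.0, 1.634]
wrist_force: [0.5, -0.5, -1.1]
width: 0.0157
```

```bash
python3 -m creep '[[0,0.5,0,0,0,0,255],[0,1,0,0,0,0,255],[0,1,0,0,0,0,255]]';python3 -m creep '[[0,0.5,0,0,0,0,255],[0,0.5,0,0,0,0,255]]'
```

```text
time: 16.08
tool_pos: [0.5302, -0.3149, 0.0074]
ee_rot: [-1.571, -0.0, 1.634]
wrist_force: [0.0, 0.2, -1.5]
width: 0.0155
time: 16.32
tool_pos: [0.5303, -0.3149, 0.0069]
ee_rot: [-1.571, 0.0, 1.634]
wrist_force: [0.7, 0.1, -1.0]
width: 0.0158
```

```bash
python3 -m creep '[[0,0.5,0,0,0,0,255],[0,0.5,0,0,0,0,255]]'
```

```text
time: 16.58
tool_pos: [0.5303, -0.3149, 0.0069]
ee_rot: [-1.571, 0.0, 1.634]
wrist_force: [-1.6, 1.0, 1.1]
width: 0.0158
```

Contact: the weight has come off the wrist. I'll open slowly and retreat.

```bash
python3 -m creep '[[0,0,0,0,0,0,240],[0,0,0,0,0,0,220],[0,0,0,0,0,0,200],[0,0,0,0,0,0,180],[0,0,0,0,0,0,170]]';  python3 -m creep '[[0,-5,0,0,0,0,170],[0,-20,0,0,0,0,170],[0,-50,0,0,0,0,170],[0,-90,0,0,0,0,150],[0,-135,0,0,0,0,100]]'; python3 - <<'E'
from h import *
for k in('side',):
    s=snap(k,k[0]+'6')
    u,v=proj(s,[.53,-.312,.03]).astype(int)
    cv2.imwrite(f'pics/{k[0]}6b.png',cv2.resize(s['color'][max(0,v-60):v+60,u-75:u+75],None,fx=4,fy=4,interpolation=3))
E
```

```text
time: 17.2
tool_pos: [0.5303, -0.3149, 0.0062]
ee_rot: [-1.571, -0.0, 1.634]
wrist_force: [1.0, 1.3, 0.0]
width: 0.031
time: 17.82
tool_pos: [0.5301, -0.3148, 0.1435]
ee_rot: [-1.571, 0.0, 1.634]
wrist_force: [0.7, -0.4, 0.2]
width: 0.0453
```

View pics/s6b.png

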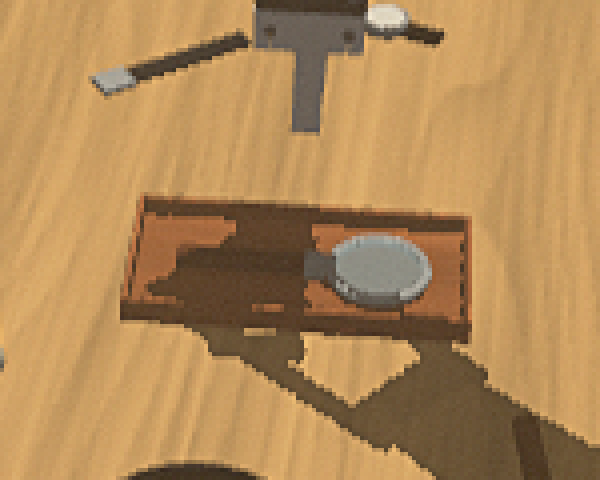

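```bash
python3 - <<'E'
from h import *
go([.483,.295,.19],30)
E
python3 -m creep '[[50,-12,2,0,9,0,50],[110,-24,4,0,19,0,50],[170,-36,6,0,29,0,20],[230,-46,7,0,39,0,20],[290,-46,8,0,49,0,20]]'; python3 - <<'E'
from h import *
go([.483,.295,.19],30)
E
```

```text
shift [613.6 -43.5  11. ] turn [ 0.8 63.6 -0.1] | t 17.88 [ 0.5332 -0.317   0.152 ] [-90.6   0.5  93.6] w 0.0491 F [ 0.9 -1.4  4.3]
time: 18.5
tool_pos: [0.505, -0.0279, 0.1899]
ee_rot: [-1.575, -0.003, 0.784]
wrist_force: [0.2, -0.2, -1.2]
width: 0.0868
shift [212.5  -0.4 244.2] turn [ 0.2 14.9  0.2] | t 18.5 [ 0.505  -0.0279  0.1899] [-90.2  -0.2  44.9] w 0.0868 F [ 0.2 -0.2 -1.2]
```

```bash
python3 - <<'E'
from h import *
a,b=load('top0'),load('side0'); c=load('s3')
f=lambda s,x,y,w,h,k:cv2.resize(s['color'][y:y+h,x:x+w],None,fx=k,fy=k,interpolation=0)
# overlay hypotheses for ball: silhouettes
def sil(s,C,r):
    T=np.linalg.inv(s['world_from_camera']);q=T[:3,:3]@np.array(C)+T[:3,3]
    D=np.linalg.norm(q);n=q/D;cc=q*(1-r*r/D/D);rr=r*np.sqrt(1-r*r/D/D)
    e1=np.cross(n,[0,0,1]);e1/=np.linalg.norm(e1);e2=np.cross(n,e1)
    t=np.linspace(0,2*np.pi,60);P=cc+rr*(np.cos(t)[:,None]*e1+np.sin(t)[:,None]*e2)
    return np.c_[s['fx']*P[:,0]/P[:,2]+s['cx'],s['fy']*P[:,1]/P[:,2]+s['cy']]
def draw(im,pts,x,y,k,col):
    cv2.polylines(im,[np.round((pts-[x,y]+.5)*k).astype(int)],True,col,1)
C=[.4835,.295,.046]
A=f(a,140,195,60,55,6.5);draw(A,sil(a,C,.028),140,195,6.5,(0,255,0))
B=f(b,247,267,60,55,6.5);draw(B,sil(b,C,.028),247,267,6.5,(0,255,0))
cv2.imwrite('pics/ball.png',np.hstack([A,B]))
t=np.linspace(0,2*np.pi,80)
def circ(s,x,y,z,r): return np.array([proj(s,[x+r*np.cos(q),y+r*np.sin(q),z]) for q in t])
A=f(a,210,160,90,80,4.4);B=f(c,220,155,90,80,4.4)
for s,I,x,y in((a,A,210,160),(c,B,220,155)):
    for z,r,col in((.082,.073,(0,255,0)),(.025,.026,(255,0,255)),(.025,.018,(255,255,0))): draw(I,circ(s,.548,.043,z,r),x,y,4.4,col)
cv2.imwrite('pics/case.png',np.hstack([A,B]))
E
```

```text
(no output)
```

View pics/ball.png

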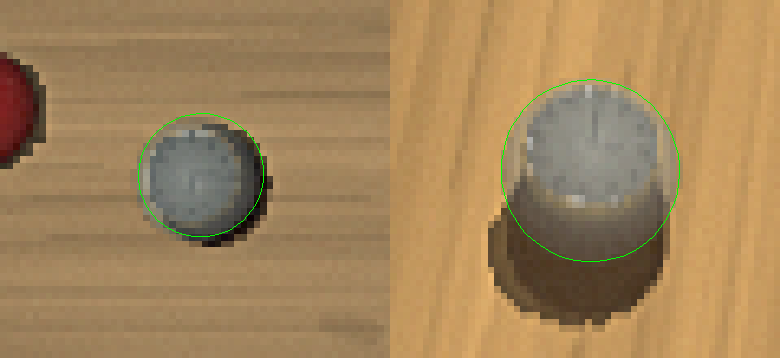

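View pics/case.png

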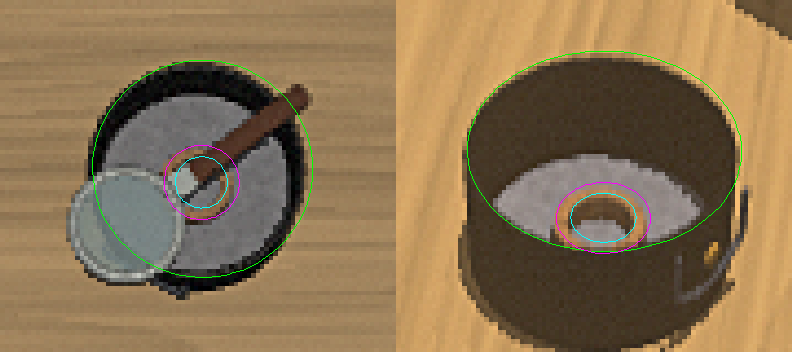

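```bash
python3 -m creep '[[42,0,48,0,4,0,15],[84,0,96,0,8,0,15],[126,0,144,0,12,0,15],[168,0,192,0,14.9,0,15],[205,0,235,0,14.9,0,15]]'; python3 -m creep '[[7,0,9,0,0,0,15],[7,0,9,0,0,0,15],[7,0,9,0,0,0,15]]'; python3 - <<'E'
from h import *
go([.482,.295,.19],30)
for k in('top','side'):
    s=snap(k,k[0]+'7')
    for n in('case_seat','case_mouth','ball','stand'):
        for d in robot.landmark_of(n,k)[:2]: print(k,n,np.round(d['point'],4),round(d['p'],2))
t=np.linspace(0,2*np.pi,80)
def circ(s,x,y,z,r): return np.array([proj(s,[x+r*np.cos(q),y+r*np.sin(q),z]) for q in t])
L=[]
for k,x,y in(('t7',215,160),('s7',225,155)):
    s=load(k);I=cv2.resize(s['color'][y:y+75,x:x+80],None,fx=5,fy=5,interpolation=0)
    for z,r,col in((.082,.073,(0,255,0)),(.025,.026,(255,0,255)),(.025,.018,(255,255,0))):
        cv2.polylines(I,[np.round((circ(s,.547,.045,z,r)-[x,y]+.5)*5).astype(int)],True,col,1)
    L.append(I)
cv2.imwrite('pics/case2.png',np.hstack(L))
s=load('s7');cv2.imwrite('pics/s7b.png',cv2.resize(s['color'][200:360,180:400],None,fx=3,fy=3))
E
```

```text
time: 19.12
tool_pos: [0.4819, 0.2835, 0.1888]
ee_rot: [-1.571, -0.003, 0.529]
wrist_force: [1.1, -0.0, 0.0]
width: 0.0881
time: 19.5
tool_pos: [0.484, 0.2912, 0.1878]
ee_rot: [-1.571, -0.0, 0.528]
wrist_force: [-0.4, -0.4, 1.0]
width: 0.0884
shift [ 0.2 -2.2  4.3] turn [0.  0.2 0. ] | t 19.5 [0.484  0.2912 0.1878] [-90.   -0.   30.2] w 0.0884 F [-0.4 -0.4  1. ]
top case_seat [0.5467 0.044  0.0243] 0.92
top case_seat [0.4838 0.2978 0.0466] 0.57
top case_mouth [0.5462 0.0433 0.0818] 0.93
top ball [0.4836 0.2961 0.0492] 0.6
top ball [0.517  0.4036 0.0303] 0.48
side case_mouth [0.5459 0.0451 0.0812] 0.69
side ball [0.5183 0.3944 0.0302] 0.86
side ball [0.4818 0.2924 0.0442] 0.58
side stand [ 0.4849  0.2961 -0.001 ] 0.44
```

View pics/case2.png

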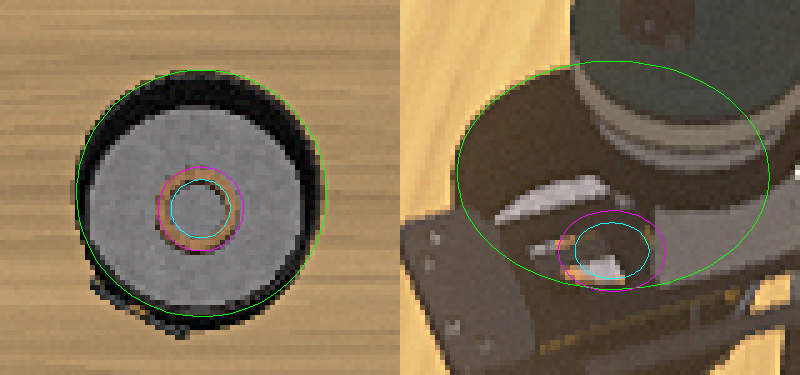

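View pics/s7b.png

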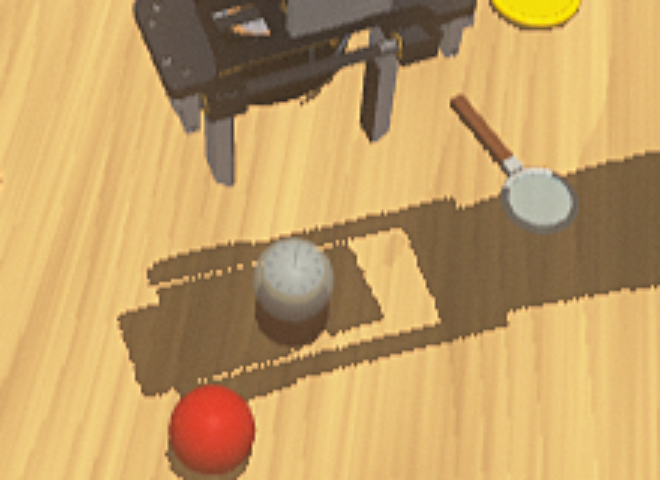

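```bash
python3 - <<'E'
from h import *
go([.483,.2955,.0275],30)
E
python3 -m creep '[[1,25,4,0,0,0,15],[1,60,4,0,0,0,15],[1,85,4,0,0,0,15],[1,95,4,0,0,0,15],[1,95,4,0,0,0,15]]'; python3 - <<'E'
from h import *
go([.483,.2955,.0275],30)
for k in('side','top'):
    s=snap(k,k[0]+'8')
    u,v=proj(s,[.483,.295,.06]).astype(int)
    cv2.imwrite(f'pics/{k[0]}8b.png',cv2.resize(s['color'][v-50:v+40,u-55:u+55],None,fx=5,fy=5,interpolation=3))
E
```

```text
shift [  1.1 160.    2.9] turn [-0.   0.3  0. ] | t 20.0 [0.4835 0.2925 0.1875] [-90.   -0.   30.3] w 0.0888 F [-0.3  0.1  0.4]
time: 20.62
tool_pos: [0.4821, 0.2966, 0.0922]
ee_rot: [-1.571, 0.001, 0.53]
wrist_force: [-0.5, 0.5, 0.7]
width: 0.0883
shift [ 0.3 64.7 -1.4] turn [-0.   0.3 -0.1] | t 20.62 [0.4821 0.2966 0.0922] [-90.    0.1  30.3] w 0.0883 F [-0.5  0.5  0.7]
```

View pics/s8b.png

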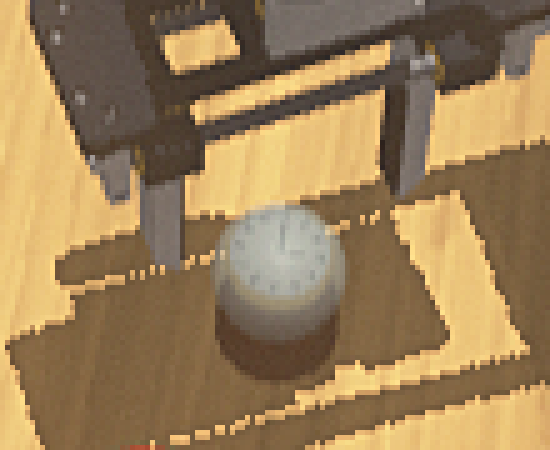

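View pics/t8b.png

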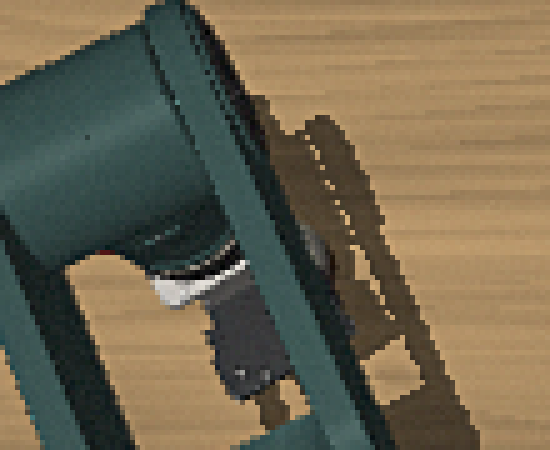

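```bash
python3 -m creep '[[0.3,20,-1.5,0,0,0,15],[0.3,40,-1.5,0,0,0,15],[0.3,55,-1.5,0,0,0,15],[0.3,63,-1.5,0,0,0,15],[0.3,64.5,-1.5,0,0,0,15]]'; python3 -m creep '[[0,0,0,0,0,0,40],[0,0,0,0,0,0,55],[0,0,0,0,0,0,70],[0,0,0,0,0,0,76],[0,0,0,0,0,0,80]]'; python3 - <<'E'
from h import *
go([.483,.2955,.0275],30)
for k in('side',):
    s=snap(k,k[0]+'9')
    u,v=proj(s,[.483,.295,.06]).astype(int)
    cv2.imwrite(f'pics/{k[0]}9b.png',cv2.resize(s['color'][v-50:v+40,u-55:u+55],None,fx=5,fy=5,interpolation=3))
E
```

```text
time: 21.35
tool_pos: [0.4834, 0.2955, 0.0279]
ee_rot: [-1.571, 0.0, 0.53]
wrist_force: [0.8, -0.1, 1.1]
width: 0.0884
time: 21.98
tool_pos: [0.4834, 0.2955, 0.0281]
ee_rot: [-1.571, -0.0, 0.529]
wrist_force: [-0.6, 0.8, -0.5]
width: 0.0648
shift [-0.4  0.6  0.2] turn [-0.   0.3  0. ] | t 21.98 [0.4834 0.2955 0.0281] [-90.   -0.   30.3] w 0.0648 F [-0.6  0.8 -0.5]
```

View pics/s9b.png

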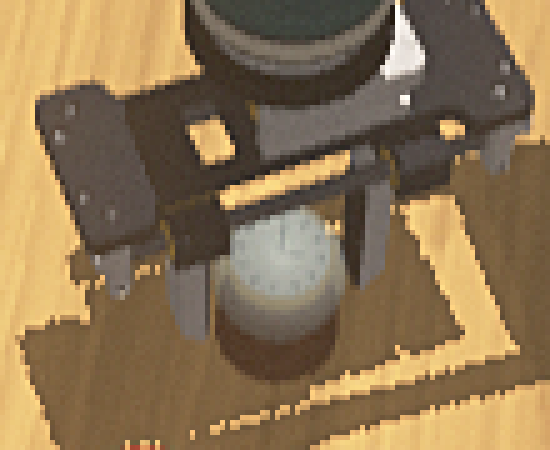

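```bash
python3 -m creep '[[0,0,0,0,0,0,86],[0,0,0,0,0,0,91],[0,0,0,0,0,0,91]]'; python3 -m creep '[[0,0,0,0,0,0,95],[0,0,0,0,0,0,97],[0,0,0,0,0,0,97]]'
```

```text
time: 22.4
tool_pos: [0.4833, 0.2955, 0.0279]
ee_rot: [-1.571, 0.0, 0.53]
wrist_force: [1.1, -0.2, 0.0]
width: 0.0606
time: 22.78
tool_pos: [0.4834, 0.2955, 0.0279]
ee_rot: [-1.571, -0.0, 0.53]
wrist_force: [-0.3, 0.1, -0.3]
width: 0.0586
```

```bash
python3 -m creep '[[0,0,0,0,0,0,100],[0,0,0,0,0,0,103],[0,0,0,0,0,0,107],[0,0,0,0,0,0,115],[0,0,0,0,0,0,140]]'; python3 -m creep '[[0,0,0,0,0,0,200],[0,0,0,0,0,0,255],[0,0,0,0,0,0,255],[0,-0.7,0,0,0,0,255],[0,-1.5,0,0,0,0,255]]'
```

```text
time: 23.4
tool_pos: [0.4827, 0.2952, 0.0278]
ee_rot: [-1.571, 0.001, 0.53]
wrist_force: [-4.4, -2.5, 1.8]
width: 0.055
time: 24.02
tool_pos: [0.4839, 0.2959, 0.0291]
ee_rot: [-1.571, -0.002, 0.529]
wrist_force: [0.1, -0.5, -2.6]
width: 0.0549
```

```bash
python3 -m creep '[[0,-2,0,0,0,0,255],[0,-5,0,0,0,0,255],[0,-10,0,0,0,0,255],[0,-16,0,0,0,0,255],[0,-24,0,0,0,0,255]]'; python3 -m creep '[[0,-12,0,0,0,0,255],[0,-28,0,0,0,0,255],[0,-48,0,0,0,0,255],[0,-70,0,0,0,0,255],[0,-90,0,0,0,0,255]]';python3 - <<'E'
from h import *
go([.547,.0455,.155],30)
for k in('side',):
    s=snap(k,k[0]+'10')
    u,v=proj(s,[.483,.295,.16]).astype(int)
    cv2.imwrite(f'pics/{k[0]}10b.png',cv2.resize(s['color'][v-50:v+60,u-55:u+55],None,fx=5,fy=5,interpolation=3))
E
```

```text
time: 24.65
tool_pos: [0.4834, 0.2955, 0.054]
ee_rot: [-1.571, -0.0, 0.529]
wrist_force: [0.1, -0.6, -1.2]
width: 0.055
time: 25.28
tool_pos: [0.4837, 0.2957, 0.1456]
ee_rot: [-1.571, -0.002, 0.53]
wrist_force: [0.2, -0.3, -1.5]
width: 0.0547
shift [ -71.7   -9.5 -247.9] turn [0.  0.3 0.1] | t 25.27 [0.4837 0.2957 0.1456] [-90.   -0.1  30.3] w 0.0547 F [ 0.2 -0.3 -1.5]
```

View pics/s10b.png

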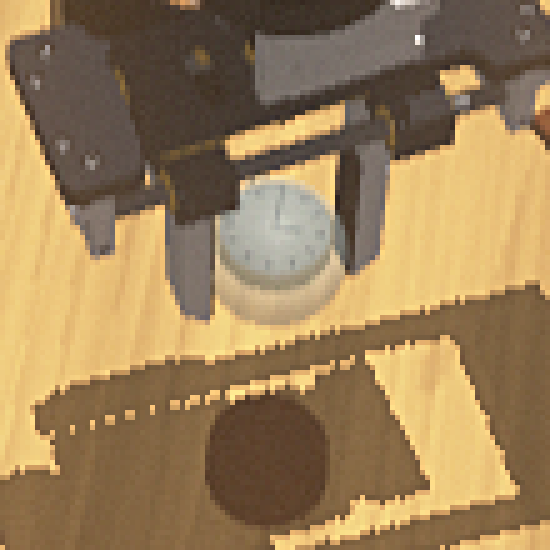

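```bash
python3 -m creep '[[-6,-2,-20,0,0,0,255],[-17,-6,-58,0,0,0,255],[-30,-10,-103,0,0,0,255],[-43,-10,-148,0,0,0,255],[-56,-10,-193,0,0,0,255]]'; python3 -m creep '[[-10,0,-33,0,0,0,255],[-14,0,-48,0,0,0,255],[-16,0,-55,0,0,0,255],[-16,0,-55,0,0,0,255],[-16,0,-55,0,0,0,255]]'; python3 - <<'E'
from h import *
go([.547,.0455,.105],30)
for k in('side','top'):
    s=snap(k,k[0]+'11')
    u,v=proj(s,[.547,.045,.1]).astype(int)
    cv2.imwrite(f'pics/{k[0]}11b.png',cv2.resize(s['color'][v-55:v+45,u-55:u+55],None,fx=5,fy=5,interpolation=3))
    for n in('case_mouth','case_seat','ball'):
        for d in robot.landmark_of(n,k)[:2]: print(k,n,np.round(d['point'],4),round(d['p'],2))
E
```

```text
time: 25.95
tool_pos: [0.532, 0.0977, 0.1524]
ee_rot: [-1.571, 0.002, 0.529]
wrist_force: [0.4, -0.2, -1.9]
width: 0.0547
time: 26.58
tool_pos: [0.5462, 0.0462, 0.1534]
ee_rot: [-1.57, -0.0, 0.531]
wrist_force: [0.1, 0.5, -1.5]
width: 0.0552
shift [ 0.3 48.4 -1. ] turn [-0.   0.4  0. ] | t 26.57 [0.5462 0.0462 0.1534] [-90.   -0.   30.4] w 0.0552 F [ 0.1  0.5 -1.5]
side case_mouth [ 0.4744 -0.3139  0.0131] 0.6
side case_seat [0.5507 0.0454 0.0222] 0.7
side ball [0.5477 0.0463 0.1691] 0.89
side ball [0.5204 0.3978 0.0315] 0.89
top case_mouth [0.5472 0.0467 0.0827] 0.67
top case_seat [0.5499 0.0452 0.0256] 0.87
top ball [0.5193 0.4026 0.0282] 0.56
top ball [0.5484 0.0481 0.1721] 0.44
```

View pics/s11b.png

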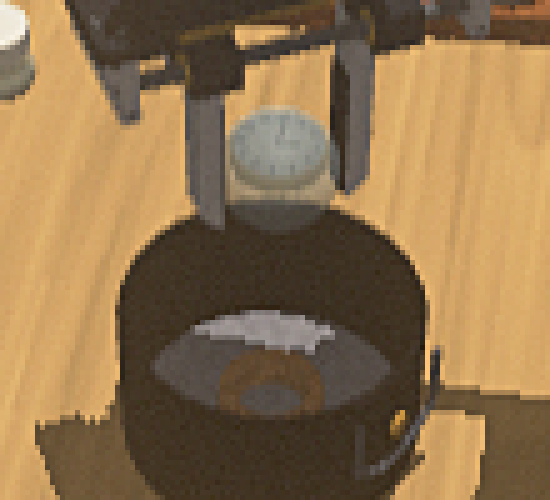

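View pics/t11b.png

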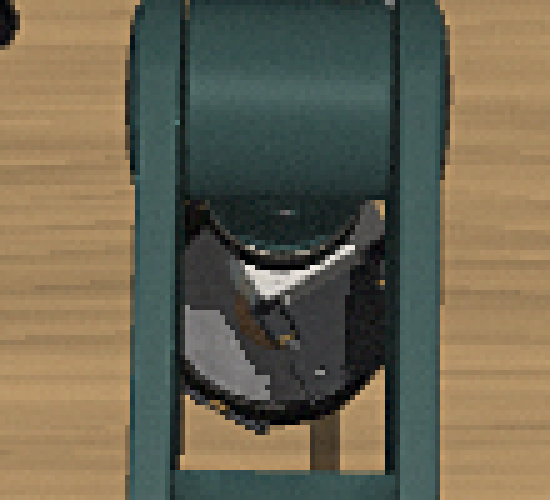

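```bash
python3 -m creep '[[0.6,15,-1.5,0,0,0,255],[0.6,35,-1.5,0,0,0,255],[0.6,55,-1.5,0,0,0,255],[0.6,72,-1.5,0,0,0,255],[0.6,85,-1.5,0,0,0,255]]'; python3 -m creep '[[0,12,0,0,0,0,255],[0,20,0,0,0,0,255],[0,26,0,0,0,0,255],[0,30,0,0,0,0,255],[0,32,0,0,0,0,255]]';  python3 - <<'E'
from h import *
go([.5475,.045,.028],30)
for k in('side',):
    s=snap(k,k[0]+'12')
    u,v=proj(s,[.547,.045,.05]).astype(int)
    cv2.imwrite(f'pics/{k[0]}12b.png',cv2.resize(s['color'][v-55:v+45,u-55:u+55],None,fx=5,fy=5,interpolation=3))
E
```

```text
time: 27.6
tool_pos: [0.5472, 0.044, 0.0668]
ee_rot: [-1.57, 0.001, 0.529]
wrist_force: [0.2, -0.7, -1.6]
width: 0.055
time: 28.22
tool_pos: [0.5479, 0.0441, 0.0365]
ee_rot: [-1.571, -0.0, 0.529]
wrist_force: [0.4, 0.1, -1.6]
width: 0.055
shift [0.1 8.5 1. ] turn [0.  0.3 0. ] | t 28.23 [0.5479 0.0441 0.0365] [-90.   -0.   30.3] w 0.055 F [ 0.4  0.1 -1.6]
```

View pics/s12b.png

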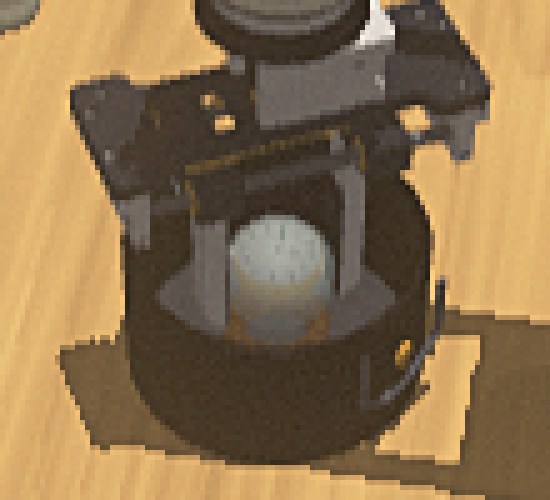

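Centred over the ring with no forces yet. I'll lower it in small steps.

```bash
python3 -m creep '[[0,2,1,0,0,0,255],[0,4,1,0,0,0,255],[0,5,1,0,0,0,255],[0,6,1,0,0,0,255],[0,6.5,1,0,0,0,255]]'; python3 -m creep '[[0,0.5,0,0,0,0,255],[0,1,0,0,0,0,255],[0,1,0,0,0,0,255]]'
```

```text
time: 28.9
tool_pos: [0.5472, 0.045, 0.0299]
ee_rot: [-1.571, -0.0, 0.53]
wrist_force: [-0.5, 0.1, -2.0]
width: 0.0549
time: 29.28
tool_pos: [0.5472, 0.045, 0.0289]
ee_rot: [-1.571, -0.0, 0.529]
wrist_force: [-0.7, 0.3, -2.4]
width: 0.0549
```

```bash
python3 -m creep '[[0,0.5,0,0,0,0,255],[0,0.5,0,0,0,0,255]]'; python3 -m creep '[[0,0.5,0,0,0,0,255],[0,0.5,0,0,0,0,255]]'
```

```text
time: 29.52
tool_pos: [0.5473, 0.045, 0.0285]
ee_rot: [-1.571, -0.0, 0.53]
wrist_force: [0.2, -0.3, -1.8]
width: 0.0548
time: 29.78
tool_pos: [0.5475, 0.0449, 0.0282]
ee_rot: [-1.571, -0.001, 0.53]
wrist_force: [-0.4, 0.3, -0.7]
width: 0.0552
```

```bash
python3 -m creep '[[0,0.4,0,0,0,0,255],[0,0.4,0,0,0,0,255]]'
```

```text
time: 30.02
tool_pos: [0.5476, 0.045, 0.028]
ee_rot: [-1.571, -0.001, 0.53]
wrist_force: [0.6, 0.8, 1.3]
width: 0.0548
```

```bash
python3 -m creep '[[0,0.3,0,0,0,0,255],[0,0.3,0,0,0,0,255]]'; python3 -m creep '[[0,0.3,0,0,0,0,115],[0,0.3,0,0,0,0,105],[0,0.3,0,0,0,0,98],[0,0.3,0,0,0,0,93],[0,0.3,0,0,0,0,88]]';python3 - <<'E'
from h import *
go([.5475,.045,.028],30)
s=snap('side','s13')
u,v=proj(s,[.547,.045,.05]).astype(int)
cv2.imwrite(f'pics/s13b.png',cv2.resize(s['color'][v-55:v+45,u-55:u+55],None,fx=5,fy=5,interpolation=3))
E
```

```text
time: 30.28
tool_pos: [0.5477, 0.045, 0.0278]
ee_rot: [-1.571, -0.001, 0.529]
wrist_force: [0.7, 0.9, 2.7]
width: 0.0545
time: 30.9
tool_pos: [0.5466, 0.0449, 0.0262]
ee_rot: [-1.57, 0.001, 0.529]
wrist_force: [-0.1, -0.4, 0.2]
width: 0.0614
shift [ 0.8 -1.8 -0.4] turn [-0.   0.3 -0.1] | t 30.9 [0.5466 0.0449 0.0262] [-90.    0.1  30.3] w 0.0614 F [-0.1 -0.4  0.2]
```

View pics/s13b.png

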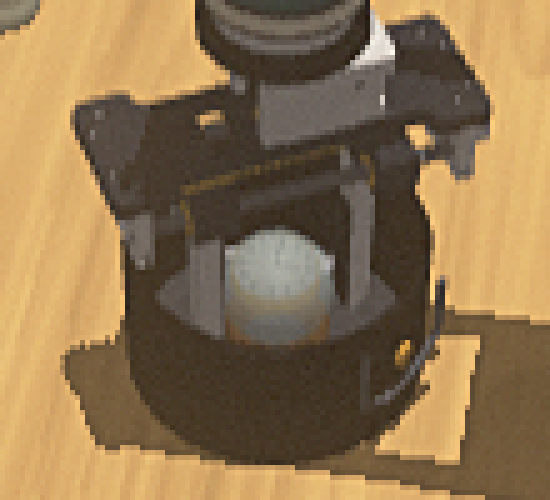

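```bash
python3 -m creep '[[0,0,0,0,0,0,75],[0,0,0,0,0,0,62],[0,0,0,0,0,0,55],[0,-3,0,0,0,0,55],[0,-10,0,0,0,0,55]]'; python3 -m creep '[[0,-15,0,0,0,0,55],[0,-35,0,0,0,0,55],[0,-65,0,0,0,0,55],[0,-105,0,0,0,0,55],[0,-150,0,0,0,0,55]]'; python3 -m creep '[[0,-10,55,0,0,0,55],[0,-20,110,0,0,0,55],[0,-30,165,0,0,0,55],[0,-30,210,0,0,0,55],[0,-30,220,0,0,0,55]]';python3 - <<'E'
from h import *
L=[]
for k in('top','side'):
    s=snap(k,k[0]+'14')
    for n in('ball','magnifier','driver_stand','loupe','parts_jar'):
        for d in robot.landmark_of(n,k)[:4]: print(k,n,np.round(d['point'],4),round(d['p'],2))
    u,v=proj(s,[.547,.045,.05]).astype(int)
    L.append(cv2.resize(s['color'][v-40:v+40,u-40:u+40],None,fx=5,fy=5,interpolation=3))
    cv2.imwrite(f'pics/{k}14f.png',cv2.resize(s['color'],None,fx=1.5,fy=1.5))
cv2.imwrite('pics/c14.png',np.hstack(L)); go([0,0,0])
E
```

```text
time: 31.58
tool_pos: [0.547, 0.045, 0.037]
ee_rot: [-1.57, 0.001, 0.53]
wrist_force: [0.3, -0.4, 0.6]
width: 0.0733
time: 32.2
tool_pos: [0.547, 0.045, 0.189]
ee_rot: [-1.571, -0.0, 0.53]
wrist_force: [1.0, 0.3, 0.1]
width: 0.0735
time: 32.83
tool_pos: [0.4351, 0.2367, 0.2187]
ee_rot: [-1.571, -0.003, 0.533]
wrist_force: [1.3, -0.2, -1.2]
width: 0.0736
top ball [0.5468 0.0482 0.0459] 0.76
top magnifier [ 0.338  -0.0898  0.0029] 0.87
top magnifier [ 0.523  -0.3122  0.0077] 0.79
top magnifier [0.3376 0.1386 0.0004] 0.75
top loupe [ 0.735   0.2231 -0.0053] 0.63
top loupe [ 0.5518  0.0476 -0.0033] 0.36
top parts_jar [ 0.7428 -0.1761 -0.0016] 0.66
side ball [0.5492 0.0427 0.046 ] 0.78
side ball [0.5201 0.3988 0.029 ] 0.67
side ball [ 0.733   0.2262 -0.0031] 0.3
side magnifier [0.3391 0.1386 0.0009] 0.91
side magnifier [ 0.3393 -0.0927 -0.0014] 0.87
side magnifier [ 0.5261 -0.3187  0.0072] 0.68
side magnifier [ 0.7404 -0.1802  0.0004] 0.39
side driver_stand [ 0.77   -0.0197  0.0034] 0.97
side loupe [ 0.7366  0.2247 -0.0018] 0.8
side parts_jar [ 0.7422 -0.177  -0.0009] 0.82
shift [-495.   216.9   17.7] turn [0. 0. 0.] | t 33.42 [0.4364 0.2343 0.2168] [-90.    0.   30.3] w 0.0738 F [ 0.5 -0.3 -0.1]
```

View pics/c14.png

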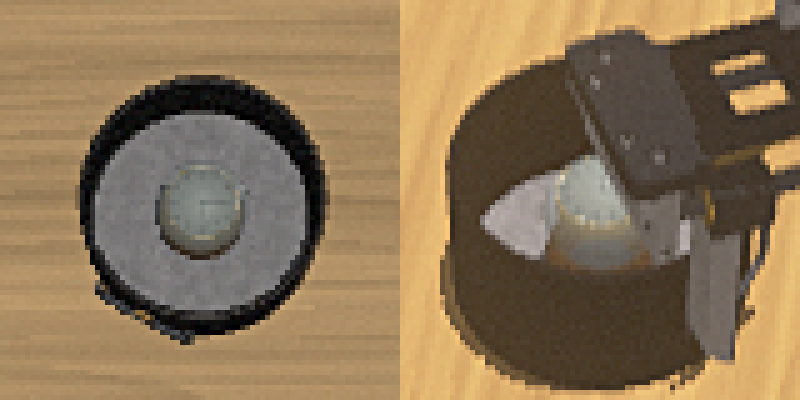

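View pics/top14f.png

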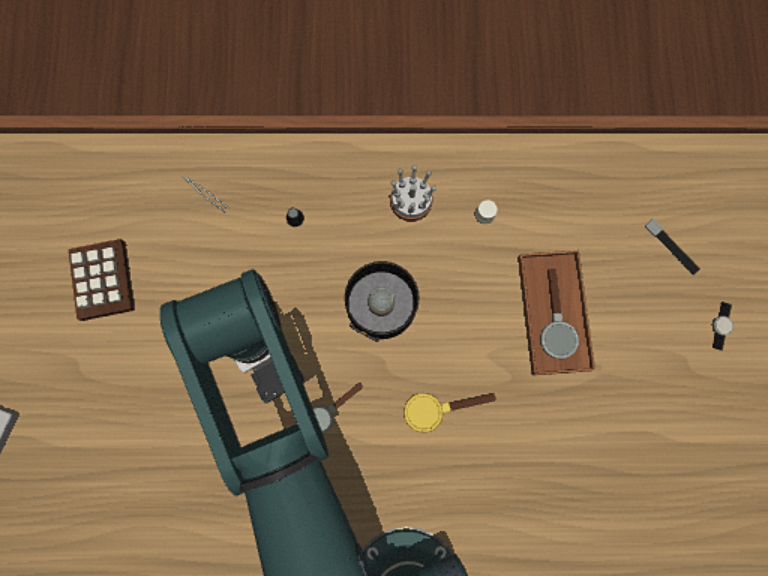

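View pics/side14f.png

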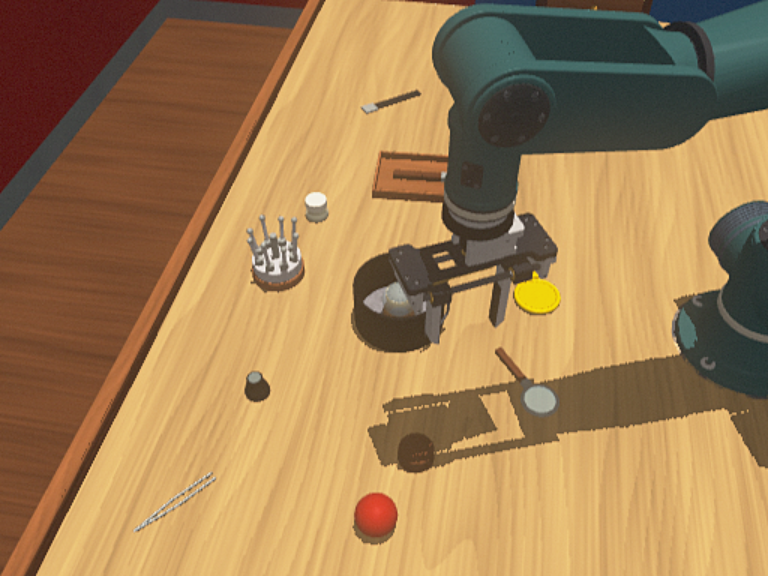

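The top view shows the ball in the cork ring (at about 381,300), dial up, and the magnifier lying flat inside the tray at about (560,315). The bystanders and look-alikes are where they were. The arm is clear, so I'll hand in.

```bash
python3 - <<'E'
from bench import robot
print(robot.close_job())
E
```

```text
the job is handed in; nothing more can be done
None
```

The job is done and handed in at about 33.4 s. The magnifier lies flat inside the tool tray, and the glass ball watch sits dial up in the cork ring in the case.

- **Magnifier:** My first grip was too deep: the fingertips reached about 11 mm below its underside, so it couldn't have touched the tray floor. I carried it back from above the tray, set it down on the case mouth where it had been, and gripped it again by the tips. I then lowered it until contact showed at the wrist and released it slowly.
- **Ball:** I centred the gripper on it before closing. I lowered it in sub-millimetre steps to the expected height, where the weight came off with only about 3 N at the wrist, and let go slowly.
- **Last checks:** Both cameras put the ball within about 3 mm of the ring's centre, 46 mm above the case's underside as expected, and the magnifier within about 7 mm of the tray's centre. The loupe and jar are where they were in both views. The top camera's network missed the screwdriver stand, but the stand shows in that picture and the side view puts it in place. The look-alikes were not touched. The arm was clear of everything when I handed in.
- **Disagreements:** The two views differed by a few millimetres on the case and ball positions, so I averaged them. Part of the ball and magnifier was hidden behind the arm in the final side view.

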